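Clamp the new brake shoe in the toggle press

ROBOT

A 6-joint arm with a two-finger parallel gripper is mounted at the origin on the work surface. World frame = base frame: x ahead of the robot, y to its left, z up, the work surface at z = 0. Lengths are in m, angles in rad, forces in N, time in s.
With the tool pointing down it reaches from about 0.25 to 0.725 m from the base axis. Payload 4 kg.
Tool frame: the origin (TCP) lies between the finger pads; the fingertips stand 25 mm ahead of it and the grasp point (between the pads) lies 6 mm ahead of it; z points along the fingers, y is the line along which they close (so a half turn about z gives the same grasp; the last joint's range is limited). The gripper opens to 85 mm and grips with 20 to 120 N. Pads are 22 mm wide; open, the fingers measure 114 mm over their backs; the gripper's body (76 mm by 85 mm) begins 54 mm behind the grasp point. The pads swing forward as they close: fully open they stand 13 mm farther back than shut.
Start: joints at [1.185, 0.241, 0.005, 1.335, 0, 1.571], TCP at [0.188, 0.463, 0.256] pointing down, gripper open.
Joint ranges: [-2.72, 2.72], [-1.05, 1.87], [-1.09, 1.28], [-1.99, 2.15], [-1.42, 1.44], [-3.14, 3.14]. Speed limits (rad/s): [2.79, 2.79, 3.14, 3.14, 3.14, 3.14].

INTERFACE

Orientations are given as a unit quaternion [x, y, z, w].
In Python, from workcell import bot gives the robot as it stands. The module is installed in compiled form; this text tells all that it offers.
- The arm moves only by the shell command python3 -m pendant 'ROWS'. ROWS is JSON, one flat list of numbers, 7 for each row, row after row: the shift along the tool's x, y, z normalised to -1 to 1, where 1 is 0.5 m, then the turn, a rotation vector about the tool's x, y, z normalised to -1 to 1, where 1 is 180 degrees, then the opening, from 0 (shut) to 1 (fully open). In form: [tx, ty, tz, ax, ay, az, fingers, tx, ty, tz, ax, ay, az, fingers, ...]. A call has exactly 10 rows; each row is the pose to reach, as a shift and turn from the pose commanded when the call began, along the tool's axes at that moment, turning the shorter way round; what a row does not reach only later rows make up. A row lasts 1/12 s, in which the tool goes at most 41.7 mm and 7.16 degrees, less where a joint would pass 70% of its speed; a pose out of reach is approached as far as the arm can. A call with a number of a shift or a turn outside -1 to 1 is refused whole. A call with a gripper value outside its range is refused whole. The fingers move at their own pace and stop on an object; the grip force is fixed at half the most. Time passes only in rows, so rows that repeat a pose let the fingers close, or fill a call up. It gives the time, the measured TCP pose, the force, the opening and the grip force at its end, in the units of the state.
- bot.get_obs(): the state, without advancing time (a new reading comes with each control period).
- bot.camera(name): name is "scene" or "side" or "wrist"; returns a dict with "pixels" (480x640x3 uint8, red, green, blue), "mtx" (3x3 intrinsics, pixels), "k1" (the pictures are not rectified: a ray, as slopes to the right and down, at radius r is drawn at 1 + k1 r^2 times it, then the intrinsics apply), "cam_to_world" (4x4, takes a point from camera to world coordinates); the wrist camera has in their place "hand_eye" (4x4, takes a point from camera to tool coordinates, whose origin is the TCP and whose axes are the flange's). Camera axes: x right, y up, looking along -z (the intrinsics and any distortion apply to the point x, -y, -z); pixel columns grow to the right and rows downward; lengths in m; the calibration is good to about 2 mm. A picture is of the moment at which its call begins: read the wrist's pose just before it. There is no depth.
- bot.job_done(): hands the job in; it is judged then, once.
The state is a dict: "clock": time; "joint_pos": joint angles; "joint_vel": joint speeds; "tau": joint torques, N m; "eef_pos": TCP position; "tool_rot": TCP orientation; "ft_force": force on the tool from outside, world axes, zero at the start; "ft_torque": the same for the moment, N m; "grip_width": finger opening in m; "grasp_force": force on a finger pad.
Only numpy, scipy, OpenCV 4.12 (cv2) and the standard library are available. Lean on these libraries where they do the work, as an engineer would, in place of code of your own. Each camera call takes 0.05 s, during which the arm holds its last target. There are 200 camera calls.

TASK

Stand the new brake shoe, the one with the thick lining, upright in the middle of the bench press's jaws with its steel backing plate towards the fixed anvil bar and its lining towards the moving jaw. Then squeeze the two handles together until the resistance gives and they snap shut on the shoe, and swing the keeper fully across, up against the shut handle, so they cannot spring open. Let go of everything and leave the worn shoe and the other things on the bench where they are.

Things in the scene. Friction and masses are not known exactly. Their poses are not given: they have to be found in the camera images.
- nest (a point): Where the middle of the standing shoe's lower edge belongs: on top of the bench press's steel bed (310 x 120 x 12 mm, fixed), between the jaws. Its +x is the press axis, from the handles to the fixed anvil bar; y to the left-handle side. The anvil bar (90 mm wide, top 38 mm above the bench, as high as anything in the jaw space) has its face 15 mm beyond this point. The handle hinges lie 97 mm back (-x)
- ram_front (a point): Middle of the front of the moving jaw: a steel face 70 mm wide, from 17 to 37 mm above the bench, that slides along the press axis towards the anvil when the handles close. With the handles wide open it stands 49 mm from the anvil bar, and up to 8 mm less at the start. It is backed by a stiff spring (4 N per mm) that gives up to 10 mm
- new_shoe: The new thick-lined shoe as a body (origin in the middle of its lower edge; see new_shoe_center)
- ram_face: The same moving jaw as a body (its origin lies at the foot of the press, not on the jaw: use the point ram_front)
- handle_left_grip (a point): On the left (+y) handle's centre line, 62 mm from its hinge; x axis along the bar to the hinge. The handles are level steel bars 155 mm long, 14 mm wide, from 50 to 70 mm above the bench with clear space beneath, pointing away from the jaws (-x of the press) from hinges 12 mm either side of the press axis. Over their outsides here: 67 mm widest open, 38 mm shut
- handle_right_grip (a point): The same point on the right handle (-y side of the press axis)
- handle_left (a joint): Left handle: 0 rad widest open, 0.24 shut at its stop (handles parallel, 10 mm apart). The handles are geared together. On the thick shoe they meet resistance from about 0.10 rad, peaking near 0.15 (some 10 N on each at the grip points), gone at 0.20, where the toggle goes over centre and they snap shut and stay; let go earlier, they are pushed back
- handle_right (a joint): The same for the right handle, equal to the left one
- keeper (a joint): Keeper: a flat steel arm 53 mm long, 12 mm wide, on an upright pivot beside the right handle. 0 rad parked, pointing away from the jaws (-x of the press); grows clockwise seen from above to its stop at 1.6, square across the press, its nose against the outside of the shut right handle. A handle not fully shut stands in its way. Light friction; it stays where it is left
- keeper_pivot (a point): On the keeper's upright turning axis, 58 mm above the bench
- keeper_knob (a point): Middle of the round upright knob on top of the keeper arm, 38 mm from its pivot: 18 mm across, 30 mm tall, from 74 to 104 mm above the bench; handles and arm lie wholly below 74 mm except for the two hinge pins (12 mm across, 78 mm high)
- new_shoe_center (a point): Centre of the new brake shoe with THICK lining: steel backing plate 100 x 70 x 8 mm with a dark grey lining block 88 x 70 x 22 mm on one face, 30 mm thick in all, standing on a long edge (70 mm tall, 0.35 to 0.65 kg). Its x axis runs through the thickness, +x pointing out of the steel plate's bare face; z is up
- new_lining (a point): Middle of the lining's free face on the new shoe (15 mm from its centre along -x)
- worn_shoe_center (a point): Centre of the worn brake shoe: the same plate, but the lining only 8 mm thick (16 mm in all), also standing on a long edge. Leave alone
- rivet_anvil_center (a point): Middle of the red rivet anvil, 70 mm square foot, 102 mm tall. Leave alone
- washer_center (a point): Centre of the flat bronze thrust washer, 90 mm across, 12 mm thick. Leave alone
- bush_center (a point): Centre of the white ceramic bush, upright tube 56 mm across, 60 mm tall. Leave alone
- drift_center (a point): Centre of the chrome drift, a lying bar 120 mm long, 18 mm thick. Leave alone
- tin_center (a point): Centre of an upright closed tin, 72 mm across, 95 mm tall. Leave alone
- bar_clamp_center (a point): Middle of the steel bar clamp with another pad in it, 240 mm long, 60 mm tall, 75 mm wide. Leave alone

How it is judged:
On the way, in this order (a step that is already met when the one before it is completed fails the run):
1. the thick-lined shoe stands upright in the jaws, plate towards the anvil bar, handles still open (y of new_shoe_center in the frame of nest between -0.012 and 0.012 m and x of new_shoe_center in the frame of nest between -0.022 and 0.006 m and z of new_shoe_center in the frame of nest below 0.042 m and angle between new_shoe_center's own z axis and vertical below 0.08 rad and angle between the x axis of new_shoe_center and the x axis of nest, either way round below 0.12 rad and x of new_lining in the frame of nest below -0.012 m and value of joint handle_left below 0.12 rad), for 0.2 s.
2. the handles have snapped shut and the moving jaw presses on the shoe (y of new_shoe_center in the frame of nest between -0.012 and 0.012 m and x of new_shoe_center in the frame of nest between -0.022 and 0.006 m and z of new_shoe_center in the frame of nest below 0.042 m and angle between new_shoe_center's own z axis and vertical below 0.08 rad and angle between the x axis of new_shoe_center and the x axis of nest, either way round below 0.12 rad and x of new_lining in the frame of nest below -0.012 m and value of joint each of handle_left, handle_right above 0.225 rad and contact force between ram_face and new_shoe above 8 N), for 0.2 s.
3. the keeper is swung across against the shut handle (value of joint keeper above 1.4 rad), for 0.2 s.
At the end, for the whole second after the job is handed in: Thick-lined shoe upright on the bed (tilt under 0.08, square within 0.12 rad, 12 mm sideways; plate to the anvil bar), both handles past 0.225 rad, moving jaw pressing it by over 8 N, keeper past 1.4 rad, all still (all of step 2 and value of joint keeper above 1.4 rad and linear speed of ram_face below 0.01 m/s); the robot touches nothing.
It fails at once if the worn shoe is shifted by more than 25 mm (distance of worn_shoe_center from where it was at the start of the episode above 0.025 m).
It fails at once if another thing on the bench is shifted by more than 25 mm (distance of any of rivet_anvil_center, washer_center, bush_center, drift_center, tin_center, bar_clamp_center from where it was at the start of the episode above 0.025 m).
It also fails if it takes over 58 s, if anything falls off the work surface, if the arm or the gripper's body presses on something with over 40 N, if the wrist force passes 120 N, or if a joint passes its speed limit or range.

## Working session

There is one attempt and no reset: what is moved stays moved. The work goes in short steps, Python scripts to look and compute and a shell command to move; the robot and the scene stay as the last step left them, time stands still between calls to the robot, and variables do not carry over. Pictures are saved under pics/ and viewed, at most 14 in all, crops included, and the job is handed in when it is done.

```bash
mkdir -p pics; cat > h.py <<'E'
import numpy as np, cv2
from workcell import bot
from scipy.spatial.transform import Rotation as R
def grab(n,fn):
    o=bot.get_obs(); c=bot.camera(n)
    cv2.imwrite(f'pics/{fn}.png',c['pixels'][:,:,::-1])
    T=c.get('cam_to_world')
    if T is None:
        W=np.eye(4);W[:3,:3]=R.from_quat(o['tool_rot']).as_matrix();W[:3,3]=o['eef_pos'];T=W@np.array(c['hand_eye'])
    np.savez(f'pics/{fn}.npz',mtx=c['mtx'],k1=c['k1'],T=T); return c
def ray(fn,uv):
    d=np.load(f'pics/{fn}.npz');K=d['mtx'];k=float(d['k1']);T=d['T']
    p=cv2.undistortPoints(np.array([[uv]],float),K,np.array([k,0,0,0,0.]))[0,0]
    return T[:3,3],T[:3,:3]@np.array([p[0],-p[1],-1])
def pl(fn,uv,z):
    o,d=ray(fn,uv);return (o+d*(z-o[2])/d[2]).round(4)
def proj(fn,P):
    d=np.load(f'pics/{fn}.npz');T=np.linalg.inv(d['T']);q=T[:3,:3]@np.array(P)+T[:3,3]
    x,y=q[0]/-q[2],-q[1]/-q[2];s=1+float(d['k1'])*(x*x+y*y);K=d['mtx']
    return (K[0,0]*x*s+K[0,2],K[1,1]*y*s+K[1,2])
E
python3 -c "
from h import *
for n in ['scene','side','wrist']: c=grab(n,n+'0')
for n in ['scene0','side0','wrist0']: d=np.load(f'pics/{n}.npz');print(n,d['T'].round(3),d['k1'],d['mtx'][0])
print(bot.get_obs())"
```

```text
scene0 [[ 0.818 -0.328  0.473  1.107]
 [ 0.576  0.445 -0.686 -0.767]
 [ 0.015  0.834  0.552  0.683]
 [ 0.     0.     0.     1.   ]] -0.002011428471604588 [449.09694668   0.         322.43444845]
side0 [[ 0.736  0.456 -0.501  0.021]
 [-0.677  0.51  -0.53  -0.597]
 [ 0.014  0.729  0.684  0.881]
 [ 0.     0.     0.     1.   ]] -0.13819885732902096 [579.35400459   0.         323.06319667]
wrist0 [[ 0.378 -0.885 -0.273  0.118]
 [ 0.926  0.36   0.113  0.491]
 [-0.001 -0.296  0.955  0.373]
 [ 0.     0.     0.     1.   ]] -0.06799318073264689 [430.15649779   0.         322.36844092]
{'clock': 0.15, 'joint_pos': array([ 1.18500894e+00,  2.41254912e-01,  4.06342583e-03,  1.33522203e+00,
       -3.01404153e-05,  1.57078737e+00]), 'joint_vel': array([ 0.00017728, -0.00301973,  0.00437808,  0.00149668,  0.00019458,
       -0.00142555]), 'tau': array([ 3.92479560e-04, -3.72635329e+01,  2.52638251e+01,  1.23405154e-02,
        2.06224610e-05, -3.48431641e-06]), 'eef_pos': array([0.1879891 , 0.46284656, 0.25562131]), 'tool_rot': array([ 1.91695249e-01,  9.81454165e-01, -7.96488979e-04, -1.40220716e-04]), 'ft_force': array([-0.16383325,  0.21809092,  0.52833311]), 'ft_torque': array([-0.01553274, -0.04007863,  0.01552784]), 'grasp_force': 0.0, 'grip_width': 0.0854376150548563}
```

View pics/scene0.png

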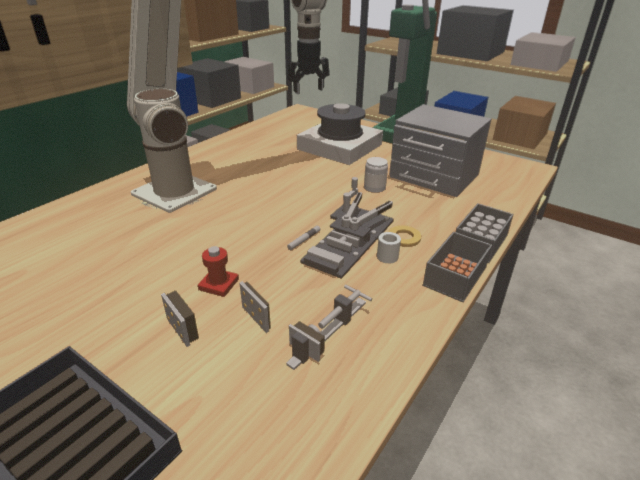

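View pics/side0.png

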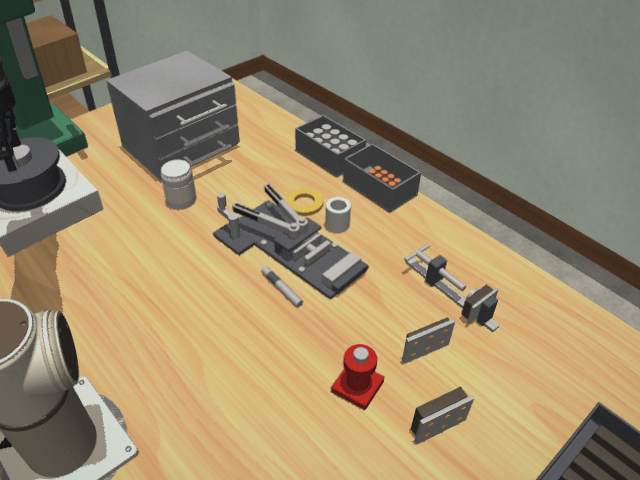

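The scene view shows the press at (350,235), the thick shoe at about (180,315) and the worn shoe at about (255,305). In the side view the press is at (290,240), the thick shoe at (442,415) and the worn one at (428,340). I'll enlarge the press and the shoe.

```bash
python3 -c "
import cv2,numpy as np
s=cv2.imread('pics/side0.png');c=cv2.imread('pics/scene0.png')
a=cv2.resize(s[175:305,205:375],(800,612))[:600]
b=cv2.resize(s[380:450,400:485],None,fx=4.7,fy=4.7,interpolation=2)
e=cv2.resize(c[280:350,150:210],None,fx=4.7,fy=4.7,interpolation=2)
cv2.imwrite('pics/c1.png',a)
cv2.imwrite('pics/c2.png',np.hstack([b,e]))"
```

```text
(no output)
```

View pics/c1.png

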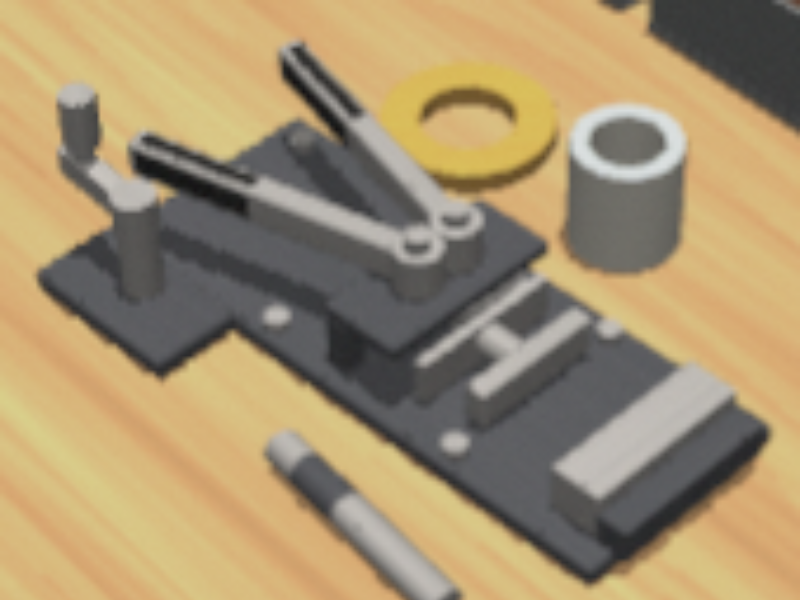

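View pics/c2.png

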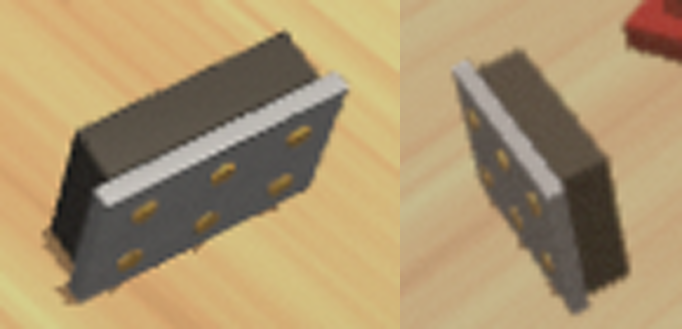

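```bash
python3 -c "
from h import *
S=lambda u,v,z:pl('side0',(400+u/4.7,380+v/4.7),z)
C=lambda u,v,z:pl('scene0',(150+(u-399.5)/4.7,280+v/4.7),z)
Pf=lambda u,v,z:pl('side0',(205+u/4.706,175+v/4.706),z)
print('shoe side');Q=[S(80,132,.07),S(288,33,.07),S(349,88,.07),S(107,205,.07)];print(Q,np.mean(Q,0))
print('scene bare/lin');Q=[C(455,70,.07),C(555,198,.07),C(519,52,.07),C(606,158,.07)];print(Q,np.mean(Q,0))
for n,a in dict(anvL=(553,470,.038),anvR=(690,362,.038),anvfL=(600,497,.038),anvfR=(737,395,.038),pinR=(418,235,.078),pinL=(457,212,.078),knob=(77,92,.104),kpiv=(135,192,.066),ramL=(478,383,.037),ramR=(588,315,.037),hRend=(140,140,.07),hLend=(292,47,.07)).items(): print(n,Pf(*a))
for n,z,(u,v) in [('worn',.07,(428,330)),('redtop',.1,(361,353)),('drift',.009,(281,286)),('bush',.06,(338,206)),('tin',.095,(177,168)),('clamp',.05,(450,285))]: print(n,pl('side0',(u,v),z))
"
```

```text
shoe side
[array([ 0.4569, -0.3593,  0.07  ]), array([ 0.5395, -0.3835,  0.07  ]), array([ 0.5375, -0.4118,  0.07  ]), array([ 0.4428, -0.3835,  0.07  ])] [ 0.494175 -0.384525  0.07    ]
scene bare/lin
[array([ 0.4485, -0.3833,  0.07  ]), array([ 0.5439, -0.4096,  0.07  ]), array([ 0.4613, -0.3593,  0.07  ]), array([ 0.5428, -0.382 ,  0.07  ])] [ 0.499125 -0.38355   0.07    ]
anvL [ 0.5614 -0.0261  0.038 ]
anvR [ 0.6501 -0.0186  0.038 ]
anvfL [ 0.5656 -0.0506  0.038 ]
anvfR [ 0.651  -0.0467  0.038 ]
pinR [0.5869 0.0901 0.078 ]
pinL [0.6096 0.0901 0.078 ]
knob [0.5162 0.2438 0.104 ]
kpiv [0.5184 0.2081 0.066 ]
ramL [0.5727 0.0345 0.037 ]
ramR [0.6378 0.0339 0.037 ]
hRend [0.5393 0.2322 0.07  ]
hLend [0.6349 0.2396 0.07  ]
worn [ 0.5891 -0.27    0.07  ]
redtop [ 0.4504 -0.2384  0.1   ]
drift [0.4969 0.0268 0.009 ]
bush [0.7121 0.0881 0.06  ]
tin [0.5019 0.4009 0.095 ]
clamp [ 0.7196 -0.2201  0.05  ]
```

```bash
cat >> h.py <<'E'
def go(x,y,z,yaw):
    "rows' shift/turn to TCP target with tool y axis at yaw deg, tool down"
    o=bot.get_obs();M=R.from_quat(o['tool_rot'])
    d=M.inv().apply(np.array([x,y,z])-o['eef_pos'])/.5
    t=np.radians(yaw);Y=np.array([np.cos(t),np.sin(t),0]);Z=np.array([0,0,-1.]);X=np.cross(Y,Z)
    r=(M.inv()*R.from_matrix(np.c_[X,Y,Z])).as_rotvec()/np.pi
    print('go',d.round(4),r.round(4),'dist',np.linalg.norm(d)*.5)
def st():
    o=bot.get_obs();print({k:np.round(o[k],3).tolist() for k in ('clock','eef_pos','tool_rot','ft_force','grip_width','grasp_force','joint_pos')})
E
python3 -c "
from h import *
go(.57,.05,.28,94)"
```

```text
go [-1.0186 -0.4776 -0.048 ] [-5.00e-04 -1.00e-04 -1.45e-01] dist 0.5629999424140036
```

```bash
python3 -m pendant '[-1,-0.47,-0.048,0,0,-0.145,1,-1,-0.47,-0.048,0,0,-0.145,1,-1,-0.47,-0.048,0,0,-0.145,1,-1,-0.47,-0.048,0,0,-0.145,1,-1,-0.47,-0.048,0,0,-0.145,1,-1,-0.47,-0.048,0,0,-0.145,1,-1,-0.47,-0.048,0,0,-0.145,1,-1,-0.47,-0.048,0,0,-0.145,1,-1,-0.47,-0.048,0,0,-0.145,1,-1,-0.47,-0.048,0,0,-0.145,1]' ; python3 -c "
from h import *
go(.57,.05,.28,94)"
```

```text
clock: 0.98
eef_pos: [0.4581, 0.1704, 0.2735]
tool_rot: [-0.035, 0.999, 0.0, -0.0]
ft_force: [0.9, 1.6, -0.1]
grip_width: 0.0853
grasp_force: 0.0
go [-0.2065 -0.2557 -0.013 ] [ 0.     -0.0001 -0.0001] dist 0.16446214009005408
```

```bash
python3 -m pendant '[-0.2065,-0.2557,-0.013,0,0,0,1,-0.2065,-0.2557,-0.013,0,0,0,1,-0.2065,-0.2557,-0.013,0,0,0,1,-0.2065,-0.2557,-0.013,0,0,0,1,-0.2065,-0.2557,-0.013,0,0,0,1,-0.2065,-0.2557,-0.013,0,0,0,1,-0.2065,-0.2557,-0.013,0,0,0,1,-0.2065,-0.2557,-0.013,0,0,0,1,-0.2065,-0.2557,-0.013,0,0,0,1,-0.2065,-0.2557,-0.013,0,0,0,1]' ; python3 -c "
from h import *
grab('wrist','w1')
go(.50,-.36,.22,74)"
```

```text
clock: 1.82
eef_pos: [0.5685, 0.053, 0.2804]
tool_rot: [-0.036, 0.999, 0.0, 0.0]
ft_force: [-0.1, 0.8, 0.4]
grip_width: 0.0856
grasp_force: 0.0
go [ 0.196  -0.814   0.1208] [0.000e+00 1.000e-04 1.117e-01] dist 0.4229864843418449
```

View pics/w1.png

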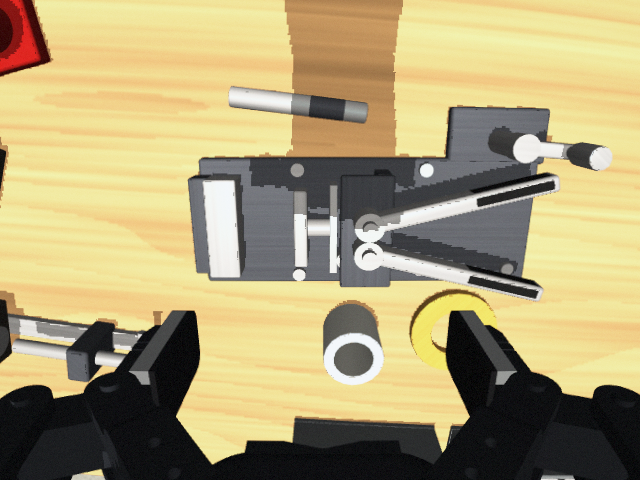

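The wrist view shows the press: anvil face edge (237,178)-(240,277), ram front edge (295,190)-(294,266), hinge pins (370,228) and (368,256), keeper pivot (527,149), knob top (600,158), handle ends (557,183) and (541,293).

```bash
python3 -c "
from h import *
for n,u,v,z in [('anvA',237,178,.038),('anvB',240,277,.038),('ramA',295,190,.037),('ramB',294,266,.037),('pinR',370,226,.078),('pinL',368,254,.078),('piv',527,149,.07),('knob',601,157,.104),('bedA',202,158,.012),('bedB',197,273,.012),('hR',556,183,.07),('hL',540,293,.07),('bedR',450,158,.012),('bedfR',522,280,.012)]: print(n,pl('w1',(u,v),z))
"; python3 -m pendant '[0.196,-0.814,0.12,0,0,0.1117,1,0.196,-0.814,0.12,0,0,0.1117,1,0.196,-0.814,0.12,0,0,0.1117,1,0.196,-0.814,0.12,0,0,0.1117,1,0.196,-0.814,0.12,0,0,0.1117,1,0.196,-0.814,0.12,0,0,0.1117,1,0.196,-0.814,0.12,0,0,0.1117,1,0.196,-0.814,0.12,0,0,0.1117,1,0.196,-0.814,0.12,0,0,0.1117,1,0.196,-0.814,0.12,0,0,0.1117,1]'; python3 -c "
from h import *
grab('wrist','w2')"
```

```text
anvA [ 0.5593 -0.0202  0.038 ]
anvB [ 0.6495 -0.0164  0.038 ]
ramA [0.5664 0.0292 0.037 ]
ramB [0.6358 0.0319 0.037 ]
pinR [0.5823 0.0907 0.078 ]
pinL [0.6053 0.0915 0.078 ]
piv [0.5149 0.206  0.07  ]
knob [0.5134 0.2442 0.104 ]
bedA [ 0.5481 -0.0568  0.012 ]
bedB [ 0.6597 -0.063   0.012 ]
hR [0.539  0.2348 0.07  ]
hL [0.6332 0.2429 0.07  ]
bedR [0.5324 0.165  0.012 ]
bedfR [0.6453 0.2558 0.012 ]
clock: 2.7
eef_pos: [0.5004, -0.356, 0.2212]
tool_rot: [0.14, 0.99, -0.0, 0.0]
ft_force: [1.3, 0.6, -0.3]
grip_width: 0.0857
grasp_force: 0.0
```

View pics/w2.png

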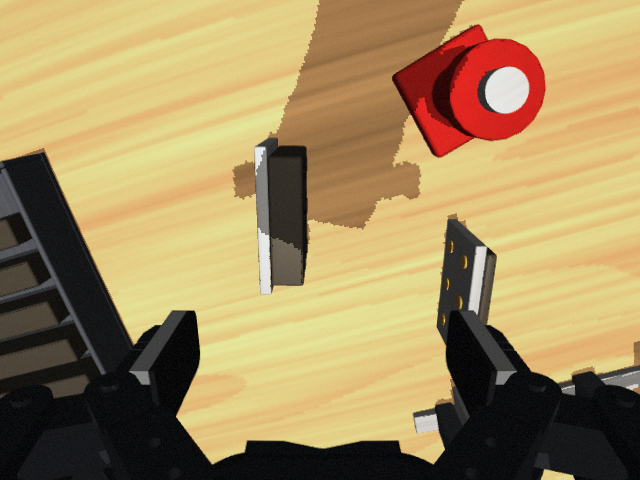

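Shoe top from the wrist: bare-face top edge (255,147)-(261,293), lining top edge (306,148)-(303,284).

```bash
python3 -c "
from h import *
Q=[pl('w2',p,.07) for p in [(255,147),(261,293),(306,148),(303,284)]];print(Q)
b=(Q[0]+Q[1])/2;l=(Q[2]+Q[3])/2;print(b,l,(b+l)/2,np.linalg.norm(b-l));d=Q[1]-Q[0];print(np.degrees(np.arctan2(d[1],d[0])),np.linalg.norm(d));d=Q[3]-Q[2];print(np.degrees(np.arctan2(d[1],d[0])),np.linalg.norm(d))
go(.496,-.3845,.065,74)
"
```

```text
[array([ 0.4415, -0.3829,  0.07  ]), array([ 0.536 , -0.4106,  0.07  ]), array([ 0.451 , -0.3528,  0.07  ]), array([ 0.5376, -0.381 ,  0.07  ])]
[ 0.48875 -0.39675  0.07   ] [ 0.4943 -0.3669  0.07  ] [ 0.491525 -0.381825  0.07    ] 0.030361571105593368
-16.33700553659606 0.09847608846821652
-18.037067861087426 0.09107579261252681
go [-0.0083 -0.0395  0.3086] [-0.0018 -0.0002 -0.0028] dist 0.1555959665643258
```

```bash
python3 -c "
from h import *
st();go(.494,-.3835,.065,73.5)
"
```

```text
{'clock': 2.75, 'eef_pos': [0.498, -0.364, 0.219], 'tool_rot': [0.143, 0.99, -0.003, -0.001], 'ft_force': [-0.012, -5.051, 0.015], 'grip_width': 0.085, 'grasp_force': 0.0, 'joint_pos': [-0.628, 0.49, 0.272, 1.351, -0.005, -0.34]}
go [-0.0039 -0.0387  0.3086] [-0.0018 -0.0001  0.    ] dist 0.15550246339316345
```

```bash
python3 -m pendant '[-0.0015,-0.0485,0.1,0,0,0,1,-0.0015,-0.0485,0.14,0,0,0,1,-0.0015,-0.0485,0.16,0,0,0,1,-0.0015,-0.0485,0.16,0,0,0,1,-0.0015,-0.0485,0.16,0,0,0,1,-0.0015,-0.0485,0.16,0,0,0,1,-0.0015,-0.0485,0.16,0,0,0,1,-0.0015,-0.0485,0.16,0,0,0,1,-0.0015,-0.0485,0.16,0,0,0,1,-0.0015,-0.0485,0.16,0,0,0,1]'; python3 -c "
from h import *
st();go(.494,-.3835,.065,73.5);grab('wrist','w3')"
```

```text
clock: 3.58
eef_pos: [0.4953, -0.3783, 0.142]
tool_rot: [0.14, 0.99, -0.0, 0.001]
ft_force: [0.8, 0.7, -0.9]
grip_width: 0.0854
grasp_force: 0.0
{'clock': 3.583, 'eef_pos': [0.495, -0.378, 0.142], 'tool_rot': [0.14, 0.99, -0.0, 0.001], 'ft_force': [0.773, 0.704, -0.898], 'grip_width': 0.085, 'grasp_force': 0.0, 'joint_pos': [-0.652, 0.548, 0.162, 1.183, -0.0, -0.372]}
go [-1.00e-04 -1.05e-02  1.54e-01] [-0.0002  0.0005  0.0023] dist 0.07718463793958755
```

View pics/w3.png

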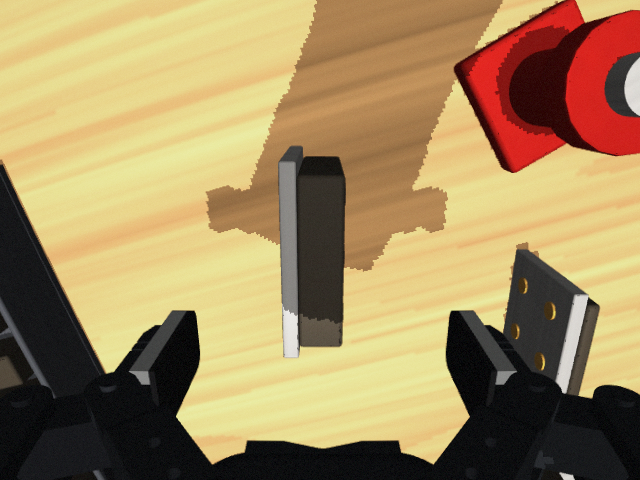

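Closer view: plate edge (279,160)-(284,357), lining edge (345,178)-(342,346), fingers clear on both sides.

```bash
python3 -c "
from h import *
Q=[pl('w3',p,.07) for p in [(279,160),(284,357),(345,178),(342,346)]]
b=(Q[0]+Q[1])/2;l=(Q[2]+Q[3])/2;c=(b+l)/2;print(b,l,c,np.linalg.norm(b-l))
for d in (Q[1]-Q[0],Q[3]-Q[2]):print(np.degrees(np.arctan2(d[1],d[0])),np.linalg.norm(d))
st();go(c[0],c[1],.065,73.5)"
```

```text
[ 0.48835 -0.397    0.07   ] [ 0.49725 -0.3691   0.07   ] [ 0.4928  -0.38305  0.07   ] 0.029285149820344122
-16.4512359639585 0.09957655346516069
-16.24135209751391 0.08509600460656191
{'clock': 3.633, 'eef_pos': [0.495, -0.378, 0.142], 'tool_rot': [0.14, 0.99, -0.0, 0.0], 'ft_force': [-0.504, -0.084, -0.511], 'grip_width': 0.085, 'grasp_force': 0.0, 'joint_pos': [-0.652, 0.548, 0.162, 1.183, -0.0, -0.372]}
go [ 0.002  -0.0102  0.1533] [-0.0001  0.0003  0.0023] dist 0.07684921647890254
```

Good agreement: centre (0.493, -0.383). I'll descend and close.

```bash
python3 -m pendant '[0.002,-0.0102,0.04,0,0,0.0023,1,0.002,-0.0102,0.09,0,0,0.0023,1,0.002,-0.0102,0.13,0,0,0.0023,1,0.002,-0.0102,0.153,0,0,0.0023,1,0.002,-0.0102,0.153,0,0,0.0023,1,0.002,-0.0102,0.153,0,0,0.0023,0,0.002,-0.0102,0.153,0,0,0.0023,0,0.002,-0.0102,0.153,0,0,0.0023,0,0.002,-0.0102,0.153,0,0,0.0023,0,0.002,-0.0102,0.153,0,0,0.0023,0]'; python3 -m pendant '[0,0,0,0,0,0,0,0,0,0,0,0,0,0,0,0,0,0,0,0,0,0,0,0,0,0,0,0,0,0,0,0,0,0,0,0,0,0,-0.02,0,0,0,0,0,0,-0.06,0,0,0,0,0,0,-0.12,0,0,0,0,0,0,-0.18,0,0,0,0,0,0,-0.2,0,0,0,0,0,0,-0.2,0,0,0,0]'; python3 -c "
from h import *
st();go(.604,-.004,.165,93.5)"
```

```text
clock: 4.47
eef_pos: [0.4933, -0.3833, 0.066]
tool_rot: [0.144, 0.99, -0.0, 0.001]
ft_force: [1.7, 0.4, -2.9]
grip_width: 0.0292
grasp_force: 59.5
{'clock': 4.467, 'eef_pos': [0.493, -0.383, 0.066], 'tool_rot': [0.144, 0.99, -0.0, 0.001], 'ft_force': [1.681, 0.371, -2.926], 'grip_width': 0.029, 'grasp_force': 59.529, 'joint_pos': [-0.661, 0.617, 0.069, 1.02, 0.001, -0.373]}
go [ 0.0028  0.7902 -0.1983] [-0.0003  0.0008 -0.1112] dist 0.4073397863159567schema error: expected a multiple of 7 numbers
```

```bash
python3 -m pendant '[0,0,-0.04,0,0,0,0, 0,0,-0.1,0,0,0,0, 0,0,-0.17,0,0,0,0, 0,0,-0.24,0,0,0,0, 0,0.03,-0.25,0,0,0,0, 0,0.1,-0.25,0,0,-0.02,0, 0,0.17,-0.25,0,0,-0.04,0, 0,0.24,-0.25,0,0,-0.06,0, 0,0.31,-0.25,0,0,-0.08,0, 0,0.36,-0.25,0,0,-0.1,0]'; python3 -m pendant '[0,0,0,0,0,0,0, 0,0,0,0,0,0,0, 0,0,0,0,0,0,0, 0,0,0,0,0,0,0, 0,0,0,0,0,0,0, 0,0,0,0,0,0,0, 0,0,0,0,0,0,0, 0,0,0,0,0,0,0, 0,0,0,0,0,0,0, 0,0,0,0,0,0,0]';  python3 -c "
from h import *
st();go(.604,-.004,.165,93.5)"
```

```text
clock: 5.3
eef_pos: [0.5431, -0.2066, 0.1879]
tool_rot: [-0.015, 1.0, 0.001, -0.001]
ft_force: [-0.3, 0.2, -4.6]
grip_width: 0.0291
grasp_force: 60.4
clock: 6.13
eef_pos: [0.5436, -0.2106, 0.1895]
tool_rot: [-0.013, 1.0, 0.0, 0.0]
ft_force: [0.1, 0.7, -5.0]
grip_width: 0.029
grasp_force: 60.7
{'clock': 6.133, 'eef_pos': [0.544, -0.211, 0.189], 'tool_rot': [-0.013, 1.0, 0.0, 0.0], 'ft_force': [0.141, 0.748, -5.049], 'grip_width': 0.029, 'grasp_force': 60.733, 'joint_pos': [-0.37, 0.439, 0.112, 1.244, 0.0, -0.395]}
go [-0.1313  0.4101  0.0489] [ 0.      0.     -0.0114] dist 0.21666976285589148
```

```bash
python3 -m pendant '[-0.02,0.06,0.049,0,0,0,0, -0.05,0.14,0.049,0,0,-0.0114,0, -0.08,0.22,0.049,0,0,-0.0114,0, -0.11,0.29,0.049,0,0,-0.0114,0, -0.13,0.36,0.049,0,0,-0.0114,0, -0.13,0.4,0.049,0,0,-0.0114,0, -0.13,0.423,0.049,0,0,-0.0114,0, -0.13,0.423,0.049,0,0,-0.0114,0, -0.13,0.423,0.049,0,0,-0.0114,0, -0.13,0.423,0.049,0,0,-0.0114,0]';  python3 -c "
from h import *
st();grab('wrist','w4');grab('side','s4');go(.6037,.003,.081,93.5)"
```

```text
clock: 6.97
eef_pos: [0.6029, 0.0014, 0.165]
tool_rot: [-0.03, 1.0, -0.0, -0.0]
ft_force: [-1.3, 0.9, -4.6]
grip_width: 0.0289
grasp_force: 61.0
{'clock': 6.967, 'eef_pos': [0.603, 0.001, 0.165], 'tool_rot': [-0.03, 1.0, -0.0, -0.0], 'ft_force': [-1.254, 0.891, -4.635], 'grip_width': 0.029, 'grasp_force': 60.95, 'joint_pos': [0.003, 0.494, 0.134, 1.211, -0.001, -0.058]}
go [-0.0016  0.004   0.168 ] [-0.0002  0.     -0.0006] dist 0.08403941072690799
```

View pics/w4.png

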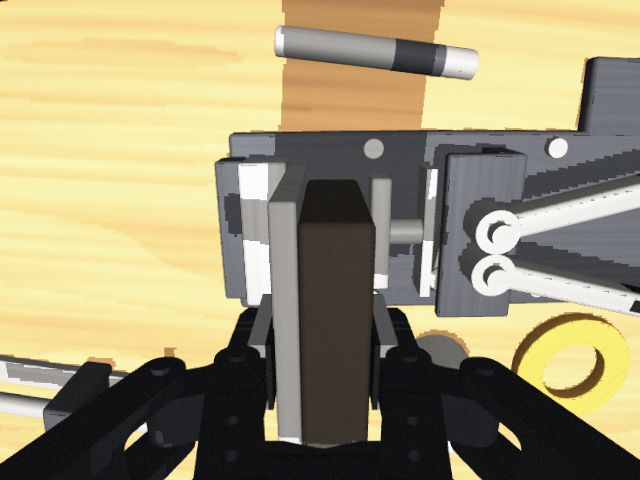

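The shoe hangs between the anvil (right top edge at ~ (283,165)) and the ram front edge (372,180)-(374,288). I'll measure the clearances.

```bash
python3 -c "
from h import *
for n,f,u,v,z in [('anvface','w4',283,165,.038),('anvout','w4',239,165,.038),('anvoutB','w4',248,303,.038),('ramA','w4',372,180,.037),('ramB','w4',374,288,.037),('pinR','w4',498,230,.078),('pinL','w4',494,272,.078),('bedA','w4',231,134,.012),('bedB','w4',582,131,.012),('bar end','w4',273,200,.169),('shoebotbare','w4',308,181,.099),('shoebotlin','w4',356,181,.099),('shoetopL','w4',272,203,.169),('shoetopR','w4',374,223,.169),('shtopLn','w4',278,437,.169),('w1 anvout','w1',204,180,.038),('w1anvoutB','w1',211,277,.038)]: print(n,pl(f,(u,v),z))
st()"
```

```text
anvface [ 0.5628 -0.0239  0.038 ]
anvout [ 0.5642 -0.0489  0.038 ]
anvoutB [ 0.6504 -0.0431  0.038 ]
ramA [0.5685 0.0275 0.037 ]
ramB [0.6359 0.035  0.037 ]
pinR [0.5828 0.0879 0.078 ]
pinL [0.6054 0.09   0.078 ]
bedA [ 0.5492 -0.0588  0.012 ]
bedB [0.5329 0.1607 0.012 ]
bar end [ 0.5533 -0.0154  0.169 ]
shoebotbare [ 0.5601 -0.0078  0.099 ]
shoebotlin [0.5589 0.0128 0.099 ]
shoetopL [ 0.5541 -0.0156  0.169 ]
shoetopR [0.5581 0.0124 0.169 ]
shtopLn [ 0.6328 -0.012   0.169 ]
w1 anvout [ 0.5629 -0.0482  0.038 ]
w1anvoutB [ 0.6515 -0.0428  0.038 ]
{'clock': 7.067, 'eef_pos': [0.603, 0.001, 0.165], 'tool_rot': [-0.03, 1.0, -0.0, 0.0], 'ft_force': [-1.019, 0.411, -3.973], 'grip_width': 0.029, 'grasp_force': 60.952, 'joint_pos': [0.002, 0.494, 0.134, 1.211, -0.0, -0.057]}
```

```bash
python3 -m pendant '[-0.0016,0.005,0.03,0,0,-0.003,0, -0.0016,0.005,0.06,0,0,-0.003,0, -0.0016,0.005,0.09,0,0,-0.003,0, -0.0016,0.005,0.12,0,0,-0.003,0, -0.0016,0.005,0.145,0,0,-0.003,0, -0.0016,0.005,0.16,0,0,-0.003,0, -0.0016,0.005,0.168,0,0,-0.003,0, -0.0016,0.005,0.168,0,0,-0.003,0, -0.0016,0.005,0.168,0,0,-0.003,0, -0.0016,0.005,0.168,0,0,-0.003,0]';  python3 -c "
from h import *
st();grab('side','s5');go(.6037,.0035,.077,94)"
```

```text
clock: 7.9
eef_pos: [0.6046, 0.005, 0.082]
tool_rot: [-0.035, 0.999, -0.0, 0.001]
ft_force: [0.9, 0.2, -4.3]
grip_width: 0.0291
grasp_force: 61.2
{'clock': 7.9, 'eef_pos': [0.605, 0.005, 0.082], 'tool_rot': [-0.035, 0.999, -0.0, 0.001], 'ft_force': [0.929, 0.156, -4.344], 'grip_width': 0.029, 'grasp_force': 61.158, 'joint_pos': [0.008, 0.566, 0.024, 1.026, -0.0, -0.062]}
go [ 0.0021 -0.0031  0.0101] [-0.      0.0007  0.0003] dist 0.005401228775197886
```

No side contact. I'll lower the last few millimetres gently, watch the force, and shift 2 mm towards the anvil.

```bash
python3 -m pendant '[0,-0.003,0.003,0,0,0,0, 0,-0.003,0.005,0,0,0,0, 0,-0.003,0.006,0,0,0,0, 0,-0.003,0.007,0,0,0,0, 0,-0.003,0.008,0,0,0,0, 0,-0.003,0.008,0,0,0,0, 0,-0.003,0.008,0,0,0,0, 0,-0.003,0.008,0,0,0,0, 0,-0.003,0.008,0,0,0,0, 0,-0.003,0.008,0,0,0,0]';  python3 -c "
from h import *
st();grab('side','s6')
a=cv2.imread('pics/s6.png');cv2.imwrite('pics/s6c.png',cv2.resize(a[160:300,215:375],(686,600),interpolation=2))"
```

```text
clock: 8.78
eef_pos: [0.6039, 0.0037, 0.078]
tool_rot: [-0.035, 0.999, -0.0, 0.0]
ft_force: [-4.3, -0.2, 5.4]
grip_width: 0.029
grasp_force: 62.5
{'clock': 8.783, 'eef_pos': [0.604, 0.004, 0.078], 'tool_rot': [-0.035, 0.999, -0.0, 0.0], 'ft_force': [-4.318, -0.208, 5.356], 'grip_width': 0.029, 'grasp_force': 62.53, 'joint_pos': [0.006, 0.57, 0.018, 1.019, -0.0, -0.065]}
```

View pics/s6c.png

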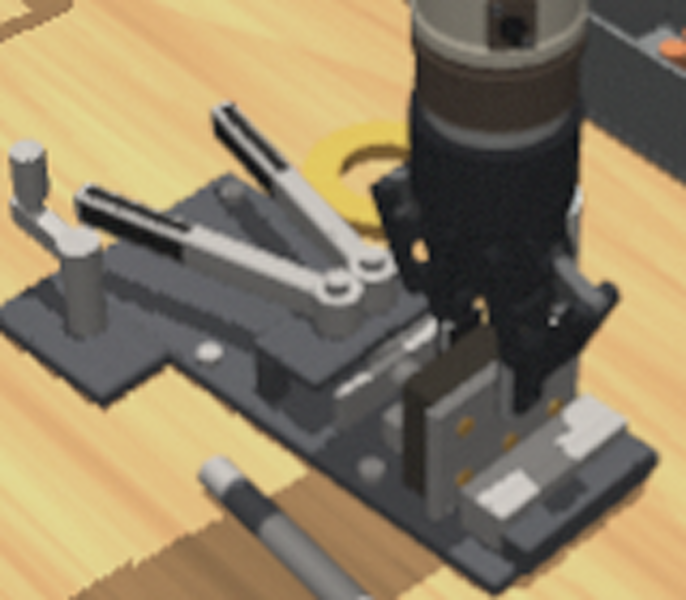

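Seated on the bed: the force went from -4.5 to +5.4 N, plate towards the anvil. Releasing and going up.

```bash
python3 -m pendant '[0,0,0,0,0,0,0.6, 0,0,0,0,0,0,0.6, 0,0,0,0,0,0,0.6, 0,0,0,0,0,0,0.6, 0,0,0,0,0,0,0.6, 0,0,-0.03,0,0,0,0.6, 0,0,-0.08,0,0,0,0.6, 0,0,-0.14,0,0,0,1, 0,0,-0.2,0,0,0,1, 0,0,-0.2,0,0,0,1]';  python3 -c "
from h import *
st();go(.588,.152,.18,4)"
```

```text
clock: 9.67
eef_pos: [0.6077, 0.0037, 0.184]
tool_rot: [-0.035, 0.999, -0.0, 0.006]
ft_force: [1.4, -0.5, 0.9]
grip_width: 0.0842
grasp_force: 0.0
{'clock': 9.667, 'eef_pos': [0.608, 0.004, 0.184], 'tool_rot': [-0.035, 0.999, -0.0, 0.006], 'ft_force': [1.359, -0.475, 0.946], 'grip_width': 0.084, 'grasp_force': 0.0, 'joint_pos': [0.006, 0.482, 0.166, 1.243, -0.0, -0.065]}
go [0.0184 0.2986 0.0075] [0.0028 0.0032 0.5004] dist 0.14960705694363735
```

```bash
python3 -m pendant '[0,0.05,0,0,0,0.039,1, 0.005,0.1,0,0,0,0.078,1, 0.01,0.15,0,0,0,0.117,1, 0.014,0.2,0,0,0,0.156,1, 0.014,0.25,0,0,0,0.195,1, 0.014,0.3,0,0,0,0.234,1, 0.014,0.3,0,0,0,0.273,1, 0.014,0.3,0,0,0,0.312,1, 0.014,0.3,0,0,0,0.351,1, 0.014,0.3,0,0,0,0.39,1]';  python3 -c "
from h import *
st();go(.590,.152,.18,4);grab('side','s7')"
```

```text
clock: 10.5
eef_pos: [0.5863, 0.1533, 0.1766]
tool_rot: [0.548, 0.837, 0.0, 0.0]
ft_force: [-0.8, 0.0, 0.6]
grip_width: 0.0853
grasp_force: 0.0
{'clock': 10.5, 'eef_pos': [0.586, 0.153, 0.177], 'tool_rot': [0.548, 0.837, 0.0, 0.0], 'ft_force': [-0.804, 0.005, 0.634], 'grip_width': 0.085, 'grasp_force': 0.0, 'joint_pos': [0.256, 0.492, 0.163, 1.241, -0.0, 1.415]}
go [-0.0054  0.0057 -0.0067] [0.     0.     0.1087] dist 0.005179688323244152
```

```bash
python3 -m pendant '[-0.0054,0.0057,0,0,0,0.039,1, -0.0054,0.0057,0,0,0,0.078,1, -0.0054,0.0057,0,0,0,0.1087,1, -0.0054,0.0057,0,0,0,0.1087,1, -0.0054,0.0057,0,0,0,0.1087,1, -0.0054,0.0057,0,0,0,0.1087,1, -0.0054,0.0057,0,0,0,0.1087,1, -0.0054,0.0057,0,0,0,0.1087,1, -0.0054,0.0057,0,0,0,0.1087,1, -0.0054,0.0057,0,0,0,0.1087,1]';  python3 -c "
from h import *
st();go(.590,.152,.073,4);grab('wrist','w8')"
```

```text
clock: 11.38
eef_pos: [0.59, 0.1516, 0.177]
tool_rot: [0.68, 0.733, 0.0, 0.0]
ft_force: [-0.2, 0.4, -0.2]
grip_width: 0.0853
grasp_force: 0.0
{'clock': 11.383, 'eef_pos': [0.59, 0.152, 0.177], 'tool_rot': [0.68, 0.733, 0.0, 0.0], 'ft_force': [-0.25, 0.434, -0.159], 'grip_width': 0.085, 'grasp_force': 0.0, 'joint_pos': [0.252, 0.498, 0.173, 1.246, 0.0, 1.747]}
go [8.000e-04 1.000e-04 2.079e-01] [ 0.     -0.      0.0019] dist 0.1039513438138056
```

View pics/w8.png

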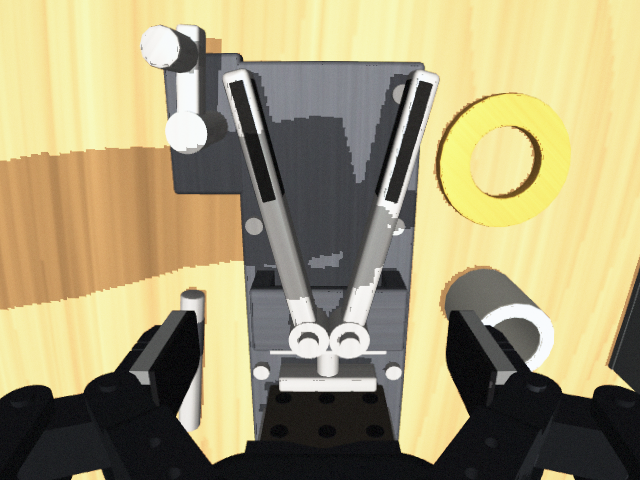

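Handles form a V between the fingers, with the ram and shoe at the bottom, keeper knob top at (160,47) and pivot at (187,131).

```bash
python3 -c "
from h import *
for n,u,v,z in [('knob',160,46,.104),('piv',187,131,.07),('pinR',308,341,.078),('pinL',349,341,.078),('hR',238,76,.07),('hL',427,76,.07),('ramfrontL',279,388,.037),('ramfrontR',376,388,.037)]: print(n,pl('w8',(u,v),z))"
python3 -m pendant '[0,0,0.04,0,0,0.002,1, 0,0,0.08,0,0,0.002,1, 0,0,0.12,0,0,0.002,1, 0,0,0.16,0,0,0.002,1, 0,0,0.19,0,0,0.002,1, 0,0,0.208,0,0,0.002,1, 0,0,0.208,0,0,0.002,1, 0,0,0.208,0,0,0.002,1, 0,0,0.208,0,0,0.002,1, 0,0,0.208,0,0,0.002,1]'
```

```text
knob [0.5147 0.2448 0.104 ]
piv [0.5156 0.2076 0.07  ]
pinR [0.5854 0.0955 0.078 ]
pinL [0.6089 0.0972 0.078 ]
hR [0.5413 0.2362 0.07  ]
hL [0.6347 0.2433 0.07  ]
ramfrontL [0.5675 0.0308 0.037 ]
ramfrontR [0.6364 0.0359 0.037 ]
clock: 12.27
eef_pos: [0.591, 0.1518, 0.0744]
tool_rot: [0.682, 0.731, 0.001, 0.001]
ft_force: [-0.3, -0.0, -1.5]
grip_width: 0.0857
grasp_force: 0.0
```

```bash
python3 -m pendant '[0,0,0.01,0,0,0,1, 0,0,0.01,0,0,0,0.8, 0,0,0.01,0,0,0,0.7, 0,0,0.01,0,0,0,0.6, 0,0,0.01,0,0,0,0.5, 0,0,0.01,0,0,0,0.4, 0,0,0.01,0,0,0,0.3, 0,0,0.01,0,0,0,0.2, 0,0,0.01,0,0,0,0.1, 0,0,0.01,0,0,0,0.1]'
python3 -m pendant '[0,0,0,0,0,0,0, 0,0,0,0,0,0,0, 0,0,0,0,0,0,0, 0,0,0,0,0,0,0, 0,0,0,0,0,0,0, 0,0,0,0,0,0,0, 0,0,0,0,0,0,0, 0,0,0,0,0,0,0, 0,0,0,0,0,0,0, 0,0,0,0,0,0,0]'
```

```text
clock: 13.1
eef_pos: [0.5937, 0.1543, 0.0749]
tool_rot: [0.682, 0.731, 0.006, 0.002]
ft_force: [-4.3, 3.7, 24.9]
grip_width: 0.0362
grasp_force: 59.6
clock: 13.93
eef_pos: [0.5937, 0.1543, 0.0749]
tool_rot: [0.682, 0.731, 0.006, 0.002]
ft_force: [-4.3, 3.2, 25.0]
grip_width: 0.0362
grasp_force: 59.6
```

```bash
python3 -m pendant '[0,0,-0.006,0,0,0,0, 0,0,-0.01,0,0,0,0.5, 0,0,-0.01,0,0,0,0.6, 0,0,-0.01,0,0,0,0.7, 0,0,-0.01,0,0,0,0.8, 0,0,-0.01,0,0,0,0.9, 0,0,-0.03,0,0,0,1, 0,0,-0.07,0,0,0,1, 0,0,-0.12,0,0,0,1, 0,0,-0.18,0,0,0,1]'
python3 -c "
from h import *
st();grab('wrist','w9');go(.5145,.2445,.13,4)"
```

```text
clock: 14.77
eef_pos: [0.5887, 0.1511, 0.1576]
tool_rot: [0.682, 0.731, -0.002, -0.001]
ft_force: [-0.2, -0.0, -0.7]
grip_width: 0.0852
grasp_force: 0.0
{'clock': 14.767, 'eef_pos': [0.589, 0.151, 0.158], 'tool_rot': [0.682, 0.731, -0.002, -0.001], 'ft_force': [-0.25, -0.024, -0.652], 'grip_width': 0.085, 'grasp_force': 0.0, 'joint_pos': [0.251, 0.511, 0.143, 1.206, -0.0, 1.753]}
go [ 0.1949 -0.1438  0.0708] [ 0.0028 -0.0005 -0.0004] dist 0.12617580786275764
```

View pics/w9.png

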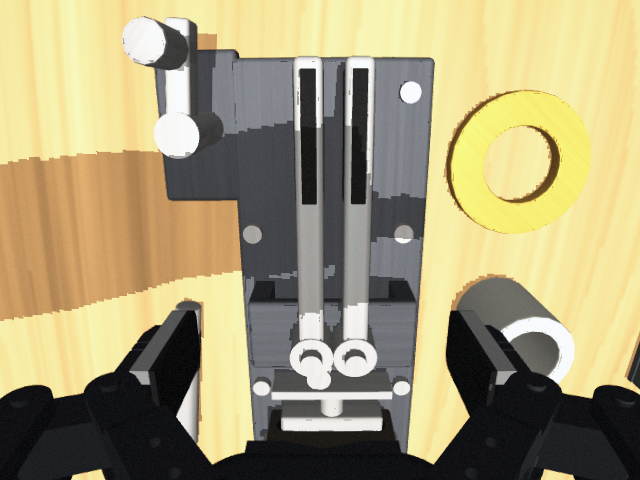

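Handles are shut and parallel. Next is the keeper: go over the knob, turned so that the arc stays within the last joint's range.

```bash
python3 -m pendant '[0.04,-0.03,0,0,0,-0.039,1, 0.08,-0.06,0,0,0,-0.078,1, 0.12,-0.09,0,0,0,-0.117,1, 0.16,-0.12,0,0,0,-0.156,1, 0.195,-0.144,0,0,0,-0.195,1, 0.195,-0.144,0,0,0,-0.234,1, 0.195,-0.144,0,0,0,-0.256,1, 0.195,-0.144,0,0,0,-0.256,1, 0.195,-0.144,0,0,0,-0.256,1, 0.195,-0.144,0,0,0,-0.256,1]'
python3 -c "
from h import *
st();go(.5148,.2445,.106,50)"
```

```text
clock: 15.65
eef_pos: [0.5116, 0.2437, 0.1582]
tool_rot: [0.343, 0.939, 0.0, 0.0]
ft_force: [0.4, -0.7, 0.6]
grip_width: 0.0854
grasp_force: 0.0
{'clock': 15.65, 'eef_pos': [0.512, 0.244, 0.158], 'tool_rot': [0.343, 0.939, 0.0, 0.0], 'ft_force': [0.359, -0.717, 0.607], 'grip_width': 0.085, 'grasp_force': 0.0, 'joint_pos': [0.444, 0.43, 0.013, 1.154, -0.0, 1.144]}
go [-0.0037  0.0053  0.1044] [ 0.0001  0.0001 -0.0005] dist 0.05229079259786061
```

```bash
python3 -m pendant '[-0.0037,0.0053,0.03,0,0,0,1, -0.0037,0.0053,0.06,0,0,0,1, -0.0037,0.0053,0.09,0,0,0,1, -0.0037,0.0053,0.104,0,0,0,1, -0.0037,0.0053,0.104,0,0,0,0.6, -0.0037,0.0053,0.104,0,0,0,0.4, -0.0037,0.0053,0.104,0,0,0,0, -0.0037,0.0053,0.104,0,0,0,0, -0.0037,0.0053,0.104,0,0,0,0, -0.0037,0.0053,0.104,0,0,0,0]'
python3 -c "
from h import *
st()
o=bot.get_obs();p=o['eef_pos'];M=R.from_quat(o['tool_rot']);k=np.array([.5150,.2448]);c=np.array([.5153,.207])
# arc rows relative to now
a0=np.arctan2(*(k-c)[::-1])
for a in np.arange(7,99,7):
    q=a0-np.radians(a);d=np.array([*(c+.038*np.array([np.cos(q),np.sin(q)])-c-.038*np.array([np.cos(a0),np.sin(a0)])),0])
    print(a,(M.inv().apply(d)/.5).round(4)[:2],round(a/180,4))"
```

```text
clock: 16.48
eef_pos: [0.5151, 0.2448, 0.107]
tool_rot: [0.342, 0.94, 0.0, 0.001]
ft_force: [-2.1, -1.2, 3.5]
grip_width: 0.016
grasp_force: 58.5
{'clock': 16.483, 'eef_pos': [0.515, 0.245, 0.107], 'tool_rot': [0.342, 0.94, 0.0, 0.001], 'ft_force': [-2.074, -1.186, 3.488], 'grip_width': 0.016, 'grasp_force': 58.467, 'joint_pos': [0.444, 0.481, -0.05, 1.038, -0.0, 1.142]}
7 [-0.0074  0.0056] 0.0389
14 [-0.0155  0.0102] 0.0778
21 [-0.024   0.0138] 0.1167
28 [-0.0329  0.0164] 0.1556
35 [-0.0421  0.0178] 0.1944
42 [-0.0514  0.0181] 0.2333
49 [-0.0606  0.0173] 0.2722
56 [-0.0697  0.0154] 0.3111
63 [-0.0785  0.0123] 0.35
70 [-0.0868  0.0083] 0.3889
77 [-0.0946  0.0032] 0.4278
84 [-0.1017 -0.0028] 0.4667
91 [-0.108  -0.0096] 0.5056
98 [-0.1134 -0.0171] 0.5444
```

```bash
python3 -m pendant '[-0.0074,0.0056,0,0,0,0.0389,0, -0.0155,0.0102,0,0,0,0.0778,0, -0.024,0.0138,0,0,0,0.1167,0, -0.0329,0.0164,0,0,0,0.1556,0, -0.0421,0.0178,0,0,0,0.1944,0, -0.0514,0.0181,0,0,0,0.2333,0, -0.0606,0.0173,0,0,0,0.2722,0, -0.0697,0.0154,0,0,0,0.3111,0, -0.0697,0.0154,0,0,0,0.3111,0, -0.0697,0.0154,0,0,0,0.3111,0]'
python3 -c "
from h import *
st()
o=bot.get_obs();p=o['eef_pos'];M=R.from_quat(o['tool_rot']);c=np.array([.5153,.207])
a0=np.arctan2(*(p[:2]-c)[::-1]);print(np.degrees(a0),np.linalg.norm(p[:2]-c))
for q in np.radians([27,20,13,6,1,-2]):
    d=np.array([*(c+.038*np.array([np.cos(q),np.sin(q)])-p[:2]),0])
    print(np.degrees(q),(M.inv().apply(d)/.5).round(4)[:2],((a0-q)/np.pi).round(4))"
```

```text
clock: 17.32
eef_pos: [0.5463, 0.2278, 0.107]
tool_rot: [0.743, 0.67, 0.0, 0.0]
ft_force: [-2.4, -1.7, 5.3]
grip_width: 0.0162
grasp_force: 58.8
{'clock': 17.317, 'eef_pos': [0.546, 0.228, 0.107], 'tool_rot': [0.743, 0.67, 0.0, 0.0], 'ft_force': [-2.368, -1.713, 5.315], 'grip_width': 0.016, 'grasp_force': 58.779, 'joint_pos': [0.395, 0.52, 0.016, 1.067, -0.001, 2.069]}
33.79720784069648 0.03731741167964401
27.0 [-0.0064  0.0064] 0.0378
20.0 [-0.0145  0.0109] 0.0767
13.0 [-0.023   0.0145] 0.1155
6.000000000000001 [-0.032  0.017] 0.1544
1.0 [-0.0385  0.018 ] 0.1822
-2.0 [-0.0425  0.0184] 0.1989
```

Tracking well. Finishing the swing to the stop.

```bash
python3 -m pendant '[-0.0064,0.0064,0,0,0,0.0378,0, -0.0145,0.0109,0,0,0,0.0767,0, -0.023,0.0145,0,0,0,0.1155,0, -0.032,0.017,0,0,0,0.1544,0, -0.0385,0.018,0,0,0,0.1822,0, -0.0425,0.0184,0,0,0,0.1989,0, -0.0425,0.0184,0,0,0,0.1989,0, -0.0425,0.0184,0,0,0,0.1989,0, -0.0425,0.0184,0,0,0,0.1989,0, -0.0425,0.0184,0,0,0,0.1989,0]'
python3 -c "
from h import *
st()
p=bot.get_obs()['eef_pos'];print(np.degrees(np.arctan2(p[1]-.207,p[0]-.5153)))"
```

```text
clock: 18.15
eef_pos: [0.5519, 0.2082, 0.1069]
tool_rot: [0.912, 0.41, -0.0, -0.002]
ft_force: [-4.9, 3.2, 5.7]
grip_width: 0.0159
grasp_force: 59.1
{'clock': 18.15, 'eef_pos': [0.552, 0.208, 0.107], 'tool_rot': [0.912, 0.41, -0.0, -0.002], 'ft_force': [-4.916, 3.242, 5.672], 'grip_width': 0.016, 'grasp_force': 59.087, 'joint_pos': [0.359, 0.517, 0.011, 1.065, 0.004, 2.655]}
1.8289959805794362
```

Swept about 1.56 rad and resting against the stop. Releasing.

```bash
python3 -m pendant '[0,0,0,0,0,0,0.3, 0,0,0,0,0,0,0.5, 0,0,0,0,0,0,0.5, 0,0,0,0,0,0,0.5, 0,0,-0.03,0,0,0,0.5, 0,0,-0.08,0,0,0,0.5, 0,0,-0.14,0,0,0,0.5, 0.07,0,-0.2,0,0,0,0.5, 0.14,0,-0.26,0,0,0,0.5, 0.2,0,-0.3,0,0,0,0.5]'
python3 -m pendant '[0,0,0,0,0,0,0.5, 0,0,0,0,0,0,0.5, 0,0,0,0,0,0,0.5, 0,0,0,0,0,0,0.5, 0,0,0,0,0,0,0.5, 0,0,0,0,0,0,0.5, 0,0,0,0,0,0,0.5, 0,0,0,0,0,0,0.5, 0,0,0,0,0,0,0.5, 0,0,0,0,0,0,0.5]'
python3 -c "
from h import *
st();grab('side','s10');a=cv2.imread('pics/s10.png');cv2.imwrite('pics/s10c.png',cv2.resize(a[160:300,205:375],(728,600),interpolation=2))"
```

```text
clock: 18.98
eef_pos: [0.6187, 0.2786, 0.2569]
tool_rot: [0.913, 0.408, 0.001, 0.0]
ft_force: [2.2, 0.7, 0.3]
grip_width: 0.0423
grasp_force: 0.0
clock: 19.82
eef_pos: [0.6179, 0.2786, 0.2543]
tool_rot: [0.913, 0.408, 0.0, -0.0]
ft_force: [-0.4, 0.9, 0.6]
grip_width: 0.0425
grasp_force: 0.0
{'clock': 19.817, 'eef_pos': [0.618, 0.279, 0.254], 'tool_rot': [0.913, 0.408, 0.0, -0.0], 'ft_force': [-0.434, 0.928, 0.559], 'grip_width': 0.042, 'grasp_force': 0.0, 'joint_pos': [0.424, 0.619, 0.578, 1.529, 0.0, 2.724]}
```

View pics/s10c.png

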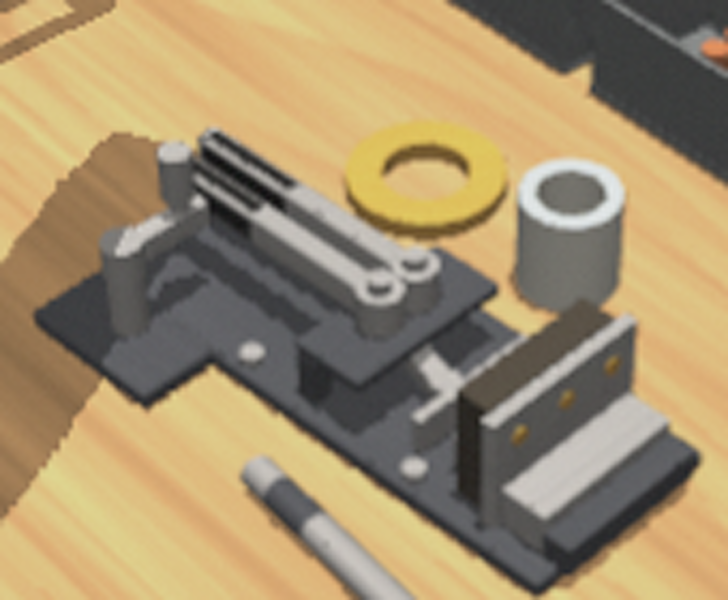

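The picture shows the shoe upright and clamped against the anvil at (550,410), the handles shut, and the keeper across at (160,215) against the handle. Handing in.

```bash
python3 -c "
from workcell import bot
print(bot.job_done())"
```

```text
the job is handed in; nothing more can be done
None
```

The thick-lined shoe is clamped upright in the press with its plate against the anvil, the handles are snapped shut, the keeper is swung across against them, and the job was handed in at about 20 s; the hand-in returned no verdict, and the jaw force and joint angles were judged from pictures and arm readings, not read directly.

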